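Fit an idler block and hold the belt tensioner back

ROBOT

A 7-joint arm with a two-finger parallel gripper is mounted at the origin on a cart in front of the work surface, level with it; the furniture and walls round the work are solid. World frame = base frame: x ahead of the robot, y to its left, z up, the work surface at z = 0. Lengths are in mm, angles in rad, forces in N, time in s.
With the tool pointing down it reaches from about 425 to 1025 mm from the base axis. Payload 9.4 kg.
Tool frame: the origin (TCP) lies at the very end of the fingers, on their centre line; the grasp point (between the pads) lies 19 mm behind it; z points along the fingers, x is the direction in which the jaws open and shut, and the axes are right-handed (so a half turn about z gives the same grasp; the last joint's range is limited). The gripper opens to 93 mm and grips with 3 to 60 N. Pads are 15 mm wide; open, the fingers measure 128 mm over their backs; the gripper's body (75 mm by 188 mm) begins 65 mm behind the grasp point.
Start: joints at [-0.077, 0.599, -0.003, 1.599, 0.002, 0.943, -0.08], TCP at [724.999, -0.008, 218.618] pointing down, gripper open.
Joint ranges: [-2.57, 2.57], [-0.35, 1.97], [-1.29, 1.29], [0.11, 2.56], [-1.05, 4.19], [0.11, 1.86], [-2.63, 2.63]. Speed limits (rad/s): [2.22, 2.22, 3.01, 3.01, 3.14, 3.14, 3.14].

INTERFACE

Orientations are given as a rotation vector (axis times angle).
In Python, from plant import telemetry, eyes, workorder, nets gives the robot as it stands.
- The arm moves only by the tool play_rows, never from a script. Its argument "motion" is a list of rows, each a list of 3 entries, a list of its own where there are three numbers: the shift along the tool's x, y, z normalised to -1 to 1, where 1 is 2 cm, then the turn about the tool's z normalised to -1 to 1, where 1 is 5 degrees, then the opening, from 0 (shut) to 1 (fully open). A call has 1 to 20 rows; each row shifts and turns the pose as measured when the row begins, along the tool's axes as they then stand; what a row does not reach is not made up. A row lasts 1/8 s, in which the tool goes at most 62.5 mm and 10.7 degrees, less where a joint would pass 70% of its speed; a pose out of reach is approached as far as the arm can. A call with a number of a shift or a turn outside -1 to 1 is refused whole. A call with a gripper value outside its range is refused whole. The fingers move at their own pace and stop on an object; "grip_force" is the grip in N (left out, the last holds). Time passes only in rows, so rows that do not move let the fingers close. It gives the time, the measured TCP pose, the force and the opening at its end, in the units of the state.
- telemetry.get_obs(): the state, without advancing time (a new reading comes with each control period).
- eyes.get_image(name): name is "scene" or "side" or "wrist"; returns a dict with "pixels" (420x560x3 uint8, red, green, blue), "K" (3x3 intrinsics, pixels), "origin" and "rotation" of the camera in the world. Camera axes: x right, y up, looking along -z (the intrinsics and any distortion apply to the point x, -y, -z); pixel columns grow to the right and rows downward; lengths in mm; the calibration is good to about 2 mm. A picture is of the moment at which its call begins. There is no depth.
- workorder.hand_in(): hands the job in, once; it reports no verdict.
Trained networks look in the newest picture that a camera, given by its name, has taken for a name from the list of things; names that differ only in an ending like _2 or _b are one class to them, and where a whole thing is asked for, a point or a joint stands for the part that bears it (a point fixed in the world has none). Each returns a list of dicts, best first, with "confidence" (0 to 1); they miss things now and then, are a little off and sometimes report something else, mostly with a low value. They report only what shows in the picture. A call takes as long as a camera call. They do not tell look-alikes from the thing itself.
- nets.masks_of(query, camera): "pixels" (420x560 bool, what is visible of it).
- nets.place_of(query, camera): "centre" ([x, y, z] in mm, in world coordinates, good to about 4 mm: a listed point, or the origin of a listed thing).
The state is a dict: "time": time; "qpos": joint angles; "joint_vel": joint speeds; "tau": joint torques, N m; "position": TCP position; "tool_rot": TCP orientation; "force": force on the tool from outside, world axes, zero at the start; "wrist_torque": the same for the moment, N m; "gripper_width": finger opening in mm.
Only numpy, scipy, OpenCV 4.12 (cv2) and the standard library are available. Lean on these libraries where they do the work, as an engineer would, in place of code of your own. Each camera call takes 0.05 s, during which the arm holds its last target.

TASK

Get this small bench belt drive ready for its belt: lift the idler block out of its parts rest and plug its square shank fully home in the matching square socket of the drive stand, then let go of it. Then push the thumb tab of the sprung tensioner arm right back, well beyond the click of its ratchet pawl and close to its end stop, and finish while still holding it pressed back there with the gripper (do not leave it to the pawl). Do not work the tensioner before the idler is in, and leave the bottle, beaker, tin and tape where they are.

Things in the scene. Friction and masses are not known exactly. Their poses are not given: they have to be found in the camera images.
- drive_stand: fixed aluminium plate 185x215x10 mm with the drive's parts. Frame: origin on the worktop, plate x -100 to 85, y -115 to 100 mm, z up, y to the socket's side. On it (mm): dark socket boss 46x46 at (-30, 65), top z 36; fixed pulley, diameter 36, at (58, 10), top z 62; tensioner pivot (50, -75); pawl at the front, x -57 to -98, y -83, top z 61; end stop post on the -y side of the arm, top z 52
- socket_mouth (a point): centre of the mouth of the square socket, level with the top of the boss (36 mm above the work surface); axes parallel to the stand's. Square hole 20.5 x 20.5 mm, sides along the stand's x and y, 24.5 mm deep, mouth chamfered 2 mm
- idler_block: loose steel block, 0.1 to 0.21 kg. Origin: centre of the underside of its flange, z up. Below: square shank 18x18, 22 mm long (last 8 mm a round cone, diameter 18 to 12). Above: flange 40x40x5, roller diameter 28 from z 5 to 19, square head 30x30 from z 19 to 45 mm, gripped by its flat sides. All squares parallel to its x, y; any quarter turn fits. Seated, the flange lies on the boss, origin at socket_mouth
- parts_rest: fixed grey block 64x64x30 mm with a loose 24 mm square hole in its top, in which the idler block starts upright, its flange on the block's top; origin at the centre of its underside, z up
- tensioner (a joint): turn of the arm about its vertical pivot, rad: 0 at rest, grows as the tab is pushed back (counter-clockwise from above). The pawl rides up the tooth from about 0.13 and clicks down behind it near 0.35, where it keeps the arm if let go. End stop at 0.52. The push on the tab is about 3.5 N at first, 10 N before the click, 9 to 10 N at the stop; the spring returns it
- pawl (a joint): travel of the sprung pawl slider away from the pivot, m: 0 when fully forward (before and after the click), up to about 0.007 while it rides on the tooth
- tensioner_pivot (a point): point on the vertical pivot axis of the tensioner arm, 48 mm above the work surface, axes parallel to the stand's
- tensioner_tab (a point): centre of the arm's upright flat thumb tab, 75 mm from the pivot axis, 87 mm above the worktop. Axes: x outward along the arm from the pivot, y the way the tab moves when pushed back (at rest roughly the stand's -y), z up. Tab 30 mm long (x), 6 mm thick (y; 10 at its top edge), from 54 to 106 mm above the worktop. Push on its -y face
- bottle: bystander: amber bottle, 60 mm diameter, 128 mm tall, origin at the centre of its underside
- beaker: bystander: small clear beaker, 62 mm diameter, 68 mm tall, origin at the centre of its underside
- tin: bystander: round tin, 66 mm diameter, 54 mm tall, origin at the centre of its underside
- tape: bystander: roll of tape lying flat, 66 mm diameter, 19 mm tall, origin at the centre of its underside
Mind the look-alikes: they are no part of the job. Leave any purple look-alike of the idler_block alone.

How it is judged (in metres and radians):
On the way, in this order (a step that is already met when the one before it is completed fails the run):
1. the idler block is plugged fully home in the socket and let go (horizontal distance between idler_block and socket_mouth below 0.004 m and z of idler_block in the frame of socket_mouth between -0.003 and 0.003 m and angle between idler_block's own z axis and vertical below 0.08 rad and contact force between the fingers and idler_block below 0.3 N and linear speed of idler_block below 0.02 m/s), for 0.2 s.
2. the tensioner arm is pushed back past its click (value of joint tensioner above 0.4 rad and value of joint pawl below 0.003 m), for 0.2 s.
At the end, for the whole second after the job is handed in: idler block in the socket within 4 mm, flange on the boss within 3 mm, upright within 0.08 rad, not touched; tensioner arm still and beyond 0.40 rad (the pawl alone keeps only 0.35), pawl dropped (under 3 mm), the fingers pressing on it with over 1.5 N (all of step 2 and horizontal distance between idler_block and socket_mouth below 0.004 m and z of idler_block in the frame of socket_mouth between -0.003 and 0.003 m and angle between idler_block's own z axis and vertical below 0.08 rad and contact force between the fingers and idler_block below 0.3 N and contact force between the fingers and drive_stand above 1.5 N and velocity of joint tensioner between -0.05 and 0.05 rad/s); the arm keeps its last pose, push and grip.
It fails at once if the tensioner is worked before the idler block is home (value of joint tensioner above 0.3 rad and not (horizontal distance between idler_block and socket_mouth below 0.004 m and z of idler_block in the frame of socket_mouth between -0.003 and 0.003 m and angle between idler_block's own z axis and vertical below 0.08 rad)).
It fails at once if the bottle is pushed away or knocked over (distance of bottle from where it was at the start of the episode above 0.03 m or angle between bottle's own z axis and vertical above 0.5 rad).
It fails at once if the beaker is pushed away or knocked over (distance of beaker from where it was at the start of the episode above 0.03 m or angle between beaker's own z axis and vertical above 0.5 rad).
It fails at once if the tin is pushed away or knocked over (distance of tin from where it was at the start of the episode above 0.03 m or angle between tin's own z axis and vertical above 0.5 rad).
It fails at once if the tape is pushed away or knocked over (distance of tape from where it was at the start of the episode above 0.03 m or angle between tape's own z axis and vertical above 0.5 rad).
It also fails if it takes over 51 s, if anything falls off the work surface, if the arm or the gripper's body presses on something with over 40 N, if the wrist force passes 120 N, or if a joint passes its speed limit or range.

## Working session

There is one attempt and no reset: what is moved stays moved. The work goes in short steps, Python scripts to look and compute and a tool call to move; the robot and the scene stay as the last step left them, time stands still between calls to the robot, and variables do not carry over. Pictures are saved under pics/ and viewed, and the job is handed in when it is done.

Besides the shell and the picture viewer there is one more tool, called after "Emit:" by a JSON object that holds its "op" and its "data". play_rows: Moves the arm, as the interface text tells. Scaled input: -1 to 1 covers 2 cm each way for a shift and 5 degrees each way for a turn. Its arguments: {"type":"object","properties":{"motion":{"type":"array"},"grip_force":{"type":"number"}},"required":["motion"]}

```bash
ls; mkdir -p pics; cat > h.py <<'E'
import numpy as np,cv2
from plant import telemetry,eyes,workorder,nets
def snap(cam,name):
    d=eyes.get_image(cam); cv2.imwrite(f'pics/{name}.png',d['pixels'][:,:,::-1]); np.savez(f'pics/{name}.npz',**{k:np.array(v) for k,v in d.items()}); return d
def proj(d,P):
    P=np.atleast_2d(P).astype(float); c=(P-d['origin'])@np.array(d['rotation']); 
    u=np.c_[c[:,0],-c[:,1],-c[:,2]]; u=u@np.array(d['K']).T; return u[:,:2]/u[:,2:]
def back(d,uv,z):
    K=np.array(d['K']);r=np.linalg.inv(K)@[uv[0],uv[1],1]; r=np.array(d['rotation'])@[r[0],-r[1],-r[2]]
    o=np.array(d['origin']);return o+r*(z-o[2])/r[2]
E
python3 - <<'E'
from h import *
for c in ['scene','side','wrist']:
    d=snap(c,c+'0'); print(c,[k for k in d],np.round(d['origin']),np.round(d['K'],0).tolist())
    for q in ['idler_block','socket_mouth','parts_rest','tensioner_tab','tensioner_pivot','drive_stand','bottle','beaker','tin','tape']:
        try: print(q,[(np.round(x['centre']).tolist(),round(x['confidence'],2)) for x in nets.place_of(q,c)])
        except Exception as e: print(q,e)
print(telemetry.get_obs())
E
```

```text
pics
scene ['pixels', 'K', 'origin', 'rotation'] [ 43. 631. 934.] [[485.0, 0.0, 278.0], [0.0, 485.0, 209.0], [0.0, 0.0, 1.0]]
idler_block [([538.0, 168.0, 29.0], 0.9), ([424.0, 242.0, 27.0], 0.87), ([423.0, 139.0, 25.0], 0.75)]
socket_mouth [([487.0, -141.0, 36.0], 0.69)]
parts_rest [([534.0, 166.0, 2.0], 0.97)]
tensioner_tab [([512.0, -266.0, 85.0], 0.97), ([535.0, -202.0, -3.0], 0.45)]
tensioner_pivot [([591.0, -272.0, 48.0], 0.77)]
drive_stand [([534.0, -204.0, -3.0], 0.98)]
bottle [([689.0, 233.0, 2.0], 0.59), ([513.0, -258.0, 88.0], 0.3)]
beaker [([440.0, 45.0, 3.0], 0.58)]
tin [([633.0, 18.0, -3.0], 0.87), ([592.0, -276.0, 51.0], 0.4)]
tape [([447.0, 332.0, 4.0], 0.67)]
side ['pixels', 'K', 'origin', 'rotation'] [ 572. 1434.  596.] [[546.0, 0.0, 283.0], [0.0, 546.0, 212.0], [0.0, 0.0, 1.0]]
idler_block [([421.0, 240.0, 23.0], 0.79), ([424.0, 143.0, 27.0], 0.62), ([535.0, 166.0, 32.0], 0.53)]
socket_mouth [([488.0, -142.0, 38.0], 0.66)]
parts_rest [([532.0, 162.0, -1.0], 0.72)]
tensioner_tab [([514.0, -266.0, 83.0], 0.72), ([488.0, -141.0, 36.0], 0.43)]
tensioner_pivot [([590.0,
[... 650 characters left out ...]
tape []
{'time': 1.65, 'qpos': array([-0.0767069 ,  0.59933687, -0.00251761,  1.59939674,  0.0018349 ,
        0.94288129, -0.07979086]), 'joint_vel': array([ 0.00019495, -0.00020232, -0.00020213,  0.00013532,  0.00194219,
       -0.0014165 , -0.00133198]), 'tau': array([-6.34377357e-04, -7.64804435e+01,  1.49556722e+00, -2.52694684e+01,
       -5.24312246e-02,  1.04726903e-02,  7.49423793e-05]), 'position': array([ 7.25005570e+02, -6.24788053e-04,  2.18592004e+02]), 'tool_rot': array([ 3.14152655e+00,  1.14385318e-04, -2.32712771e-05]), 'force': array([ 0.19709237, -1.10009203, -0.48552907]), 'wrist_torque': array([-0.05441332,  0.04815409,  0.00814458]), 'gripper_width': 93.34493342210435}
```

View pictures.

View pics/scene0.png

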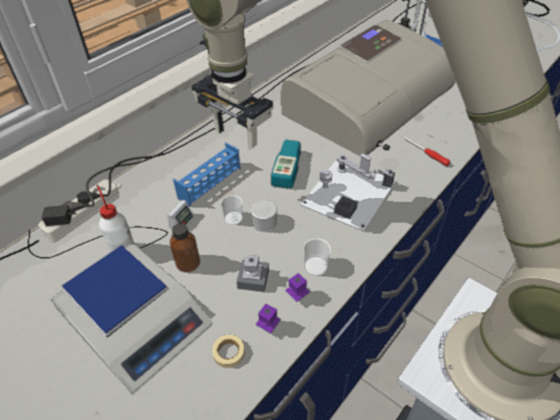

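View pics/side0.png

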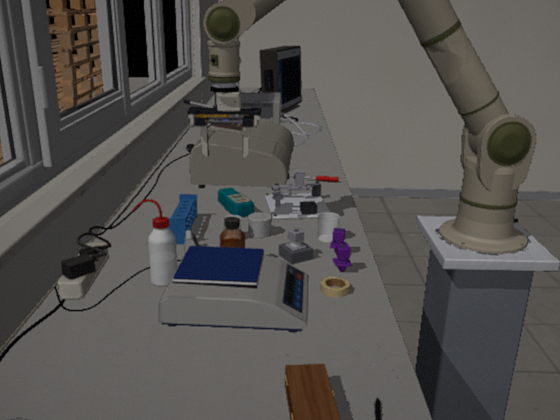

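View pics/wrist0.png

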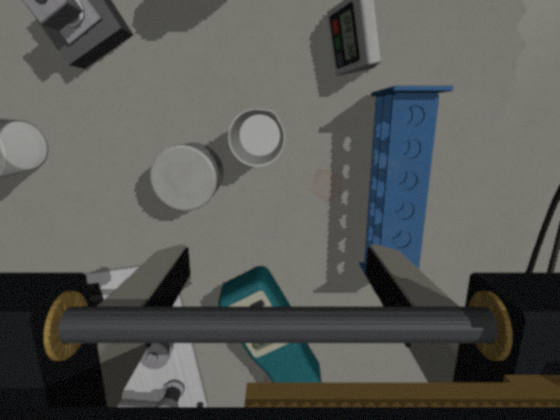

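```bash
python3 - <<'E'
import cv2,numpy as np
a=cv2.imread('pics/scene0.png');s=cv2.imread('pics/side0.png')
p=cv2.resize(a[240:300,220:300],(800,600),interpolation=cv2.INTER_CUBIC);cv2.imwrite('pics/c1.png',p)
p=cv2.resize(a[145:235,295:415],(800,600),interpolation=cv2.INTER_CUBIC);cv2.imwrite('pics/c2.png',p)
E
```

```text
(no output)
```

View pics/c1.png

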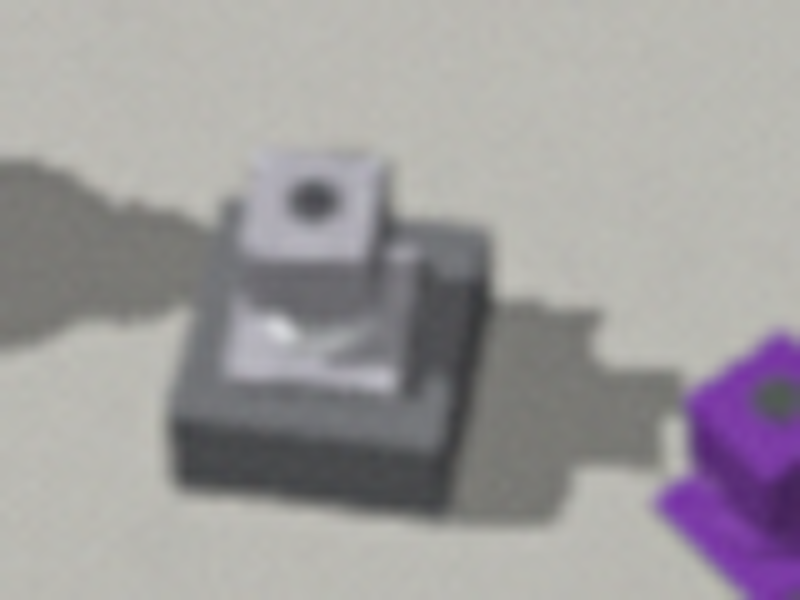

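View pics/c2.png

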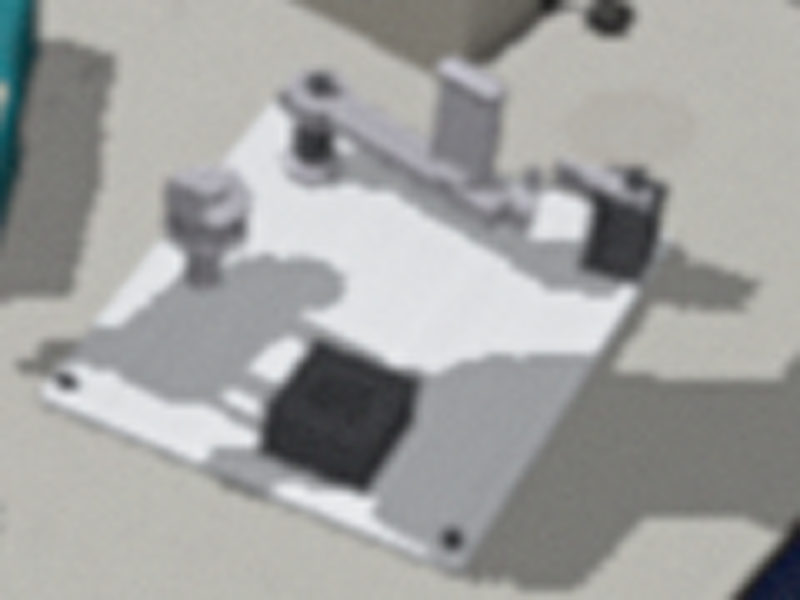

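Emit:
{"op": "play_rows", "data": {"motion": [[[-0.95,-0.48,0.3],0,1],[[-0.95,-0.48,0.3],0,1],[[-0.95,-0.48,0.3],0,1],[[-0.95,-0.48,0.3],0,1],[[-0.95,-0.48,0.3],0,1],[[-0.95,-0.48,0.3],0,1],[[-0.95,-0.48,0.3],0,1],[[-0.95,-0.48,0.3],0,1],[[-0.95,-0.48,0.3],0,1],[[-0.95,-0.48,0.3],0,1],[[0,0,0],0,1]]}}

```text
time: 3.02
position: [530.4, 98.7, 157.5]
tool_rot: [-3.141, 0.001, -0.005]
force: [0.2, -0.9, 0.9]
gripper_width: 92.8
```

```bash
python3 - <<'E'
from h import *
d=snap('wrist','w1')
print(telemetry.get_obs()['position'],np.round(d['origin']))
for q in ['idler_block','parts_rest']:
    print(q,[(np.round(x['centre'],1).tolist(),round(x['confidence'],2)) for x in nets.place_of(q,'wrist')])
a=cv2.imread('pics/w1.png')
uv=proj(d,[534,167,75])[0];print(uv)
x,y=int(uv[0]),int(uv[1]);x0=max(0,x-64);y0=max(0,y-48);print(x0,y0)
cv2.imwrite('pics/w1c.png',cv2.resize(a[y0:y0+96,x0:x0+128],(768,576),interpolation=cv2.INTER_CUBIC))
E
```

```text
[531.66062065  98.27495006 157.86226584] [531. 171. 323.]
idler_block [([529.9, 165.8, 30.1], 0.95), ([427.1, 140.7, 19.8], 0.79), ([421.7, 237.4, 26.9], 0.61)]
parts_rest []Traceback (most recent call last):
  File "<stdin>", line 7, in <module>
  File "h.py", line 7, in proj
    u=np.c_[c[:,0],-c[:,1],-c[:,2]]; u=u@np.array(d['K']).T; return u[:,:2]/u[:,2:]
            ~^^^^^
IndexError: too many indices for array: array is 1-dimensional, but 2 were indexed
```

View pics/w1.png

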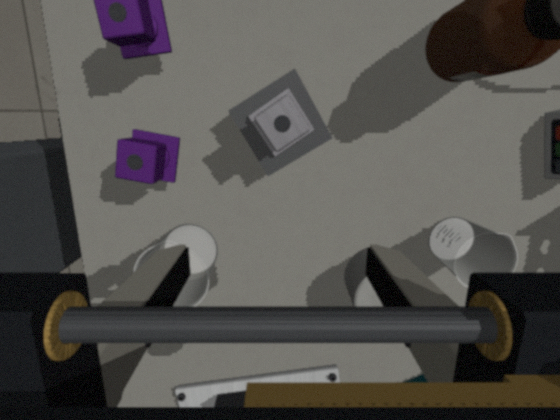

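```bash
cat > h.py <<'E'
import numpy as np,cv2
from scipy.spatial.transform import Rotation as R
from plant import telemetry,eyes,workorder,nets
def snap(cam,name):
    d=eyes.get_image(cam); cv2.imwrite(f'pics/{name}.png',d['pixels'][:,:,::-1]); np.savez(f'pics/{name}.npz',**{k:np.array(v) for k,v in d.items()}); return d
def rot(d):
    r=np.array(d['rotation']); return r if r.shape==(3,3) else (R.from_rotvec(r) if r.size==3 else R.from_quat(r)).as_matrix()
def proj(d,P):
    P=np.atleast_2d(P).astype(float); c=(P-d['origin'])@rot(d)
    u=np.c_[c[:,0],-c[:,1],-c[:,2]]; u=u@np.array(d['K']).T; return u[:,:2]/u[:,2:]
def back(d,uv,z):
    K=np.array(d['K']);r=np.linalg.inv(K)@[uv[0],uv[1],1]; r=rot(d)@[r[0],-r[1],-r[2]]
    o=np.array(d['origin']);return o+r*(z-o[2])/r[2]
E
python3 - <<'E'
from h import *
d=dict(np.load('pics/w1.npz')); print(d['rotation'])
a=cv2.imread('pics/w1.png')
print(proj(d,[532,167,75]))
x0,y0=220,64
cv2.imwrite('pics/w1c.png',cv2.resize(a[y0:y0+120,x0:x0+120],(600,600),interpolation=cv2.INTER_CUBIC))
m=nets.masks_of('idler_block','wrist');print([(q['confidence'],q['pixels'].sum()) for q in m])
E
```

```text
[-0.26443821 -0.00456679 -0.00161685]
[[277.96642826 123.87943995]]
[(0.86, np.int64(2898)), (0.67, np.int64(3603)), (0.62, np.int64(2307))]
```

View pics/w1c.png

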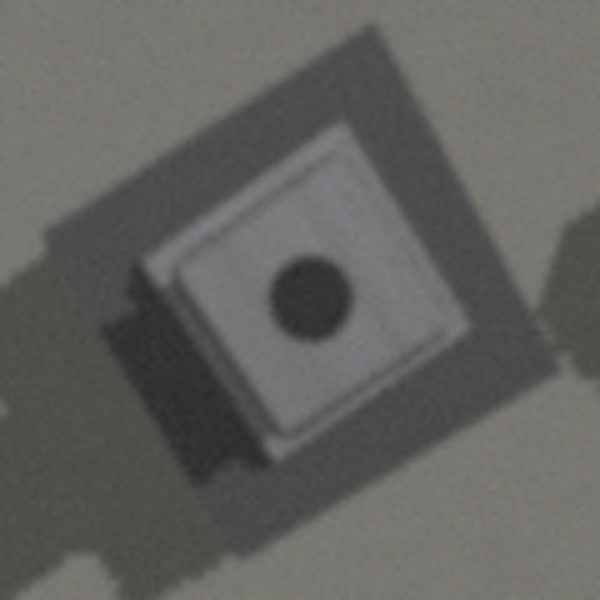

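```bash
python3 - <<'E'
from h import *
d=dict(np.load('pics/w1.npz'))
f=lambda p,z:back(d,(p[0]/5+220,p[1]/5+64),z)
print('hole',f((313,298),75))
def quad(P,z):
    Q=np.array([f(p,z)[:2] for p in P]);print(Q.mean(0).round(1))
    for i in range(4):
        e=Q[(i+1)%4]-Q[i];print(round(np.hypot(*e),1),round((np.degrees(np.arctan2(e[1],e[0])))%90,1))
quad([(343,122),(468,325),(270,465),(135,262)],35)
quad([(375,22),(560,372),(240,558),(45,230)],30)
E
```

```text
hole [535.27893372 167.18813518  75.        ]
[534.6 167. ]
37.9 33.4
40.0 35.0
39.6 33.6
40.1 32.5
[534.8 166. ]
63.7 30.1
62.9 30.2
63.3 30.1
62.9 30.6
```

Emit:
{"op": "play_rows", "data": {"motion": [[[0.04,-0.86,0],0,1],[[0.04,-0.86,0],0,1],[[0.04,-0.86,0],0,1],[[0.04,-0.86,0],0,1],[[0,0,0.4],-0.95,1],[[0,0,0.4],-0.95,1],[[0,0,0.4],-0.95,1],[[0,0,0.4],-0.95,1],[[0,0,0.4],-0.95,1],[[0,0,0.4],-0.95,1],[[0,0,0.4],-0.95,1],[[0,0,0],0,1]]}}

```text
time: 4.72
position: [538.0, 182.7, 100.2]
tool_rot: [-2.999, -0.933, -0.012]
force: [0.2, 0.0, -0.0]
gripper_width: 93.0
```

```bash
cat > st.py <<'E'
from h import *
import sys
o=telemetry.get_obs(); M=R.from_rotvec(o['tool_rot']).as_matrix(); p=np.array(o['position'])
yaw=np.degrees(np.arctan2(M[1,0],M[0,0]));print('t',o['time'],'pos',p.round(1),'yaw',yaw.round(2),'tilt z',M[:,2].round(3),'F',np.round(o['force'],1),'w',round(o['gripper_width'],1))
if len(sys.argv)>3:
    t=np.array([float(v) for v in sys.argv[1:4]]);print('shift units',(M.T@(t-p)/20).round(3))
    if len(sys.argv)>4: print('turn units',((yaw-float(sys.argv[4])+180)%360-180)/5)
E
python3 st.py 535 167 43 33.5
```

```text
t 4.725 pos [538.  182.7 100.2] yaw 34.55 tilt z [ 0.007  0.003 -1.   ] F [ 0.2  0.  -0. ] w 93.0
shift units [-0.59   0.556  2.854]
turn units 0.20959731964408093
```

Emit:
{"op": "play_rows", "data": {"motion": [[[-0.59,0.55,0.2],0.2,1],[[0,0,0],0,1],[[0,0,0],0,1]]}}

```text
time: 5.1
position: [534.5, 166.3, 96.4]
tool_rot: [-3.009, -0.899, -0.013]
force: [-0.5, -0.2, -0.3]
gripper_width: 92.7
```

```bash
python3 st.py 535 167 43 33.5
```

```text
t 5.1 pos [534.5 166.3  96.4] yaw 33.27 tilt z [ 0.008  0.003 -1.   ] F [-0.5 -0.2 -0.3] w 92.7
shift units [ 0.018 -0.02   2.67 ]
turn units -0.045640479545050995
```

Emit:
{"op": "play_rows", "data": {"motion": [[[0,0,0.8],0,1],[[0,0,0.8],0,1],[[0,0,0.7],0,1],[[0,0,0.25],0,1],[[0,0,0],0,1],[[0,0,0],0,1]]}}

```text
time: 5.85
position: [534.7, 167.0, 41.0]
tool_rot: [-3.009, -0.899, -0.011]
force: [-0.7, -0.0, -0.4]
gripper_width: 92.6
```

```bash
python3 st.py 535 167 43 33.5
```

```text
t 5.85 pos [534.7 167.   41. ] yaw 33.28 tilt z [ 0.007  0.003 -1.   ] F [-0.7 -0.  -0.4] w 92.6
shift units [ 0.014  0.009 -0.101]
turn units -0.04455394009673341
```

Emit:
{"op": "play_rows", "data": {"motion": [[[0,0,-0.1],0,0],[[0,0,0],0,0],[[0,0,0],0,0],[[0,0,0],0,0],[[0,0,0],0,0],[[0,0,0],0,0]], "grip_force": 30}}

```text
time: 6.6
position: [535.4, 167.1, 44.4]
tool_rot: [-3.009, -0.899, -0.015]
force: [-0.0, -0.1, 0.5]
gripper_width: 37.7
```

Emit:
{"op": "play_rows", "data": {"motion": [[[0,0,0],0,0],[[0,0,0],0,0],[[0,0,0],0,0]]}}

```text
time: 6.98
position: [535.3, 167.0, 44.4]
tool_rot: [-3.009, -0.899, -0.015]
force: [0.3, 0.3, 0.8]
gripper_width: 29.9
```

```bash
python3 st.py
```

```text
t 6.975 pos [535.3 167.   44.4] yaw 33.26 tilt z [ 0.009  0.004 -1.   ] F [0.3 0.3 0.8] w 29.9
```

Emit:
{"op": "play_rows", "data": {"motion": [[[0,0,-0.7],0,0],[[0,0,-0.9],0,0],[[0,0,-0.9],0,0],[[0,0,-0.8],0.95,0],[[0,0,-0.8],0.95,0],[[0,0,-0.8],0.95,0],[[0,0,-0.6],0.95,0],[[0,0,-0.4],0.9,0],[[0,0,0],0,0]]}}

```text
time: 8.1
position: [533.2, 166.4, 172.5]
tool_rot: [-3.127, -0.248, -0.016]
force: [-0.6, 0.6, -1.3]
gripper_width: 29.7
```

```bash
python3 st.py 500 -205 165 9
```

```text
t 8.1 pos [533.2 166.4 172.5] yaw 9.06 tilt z [ 0.01   0.006 -1.   ] F [-0.6  0.6 -1.3] w 29.7
shift units [-4.565 18.077  0.255]
turn units 0.011061380069321558
```

Emit:
{"op": "play_rows", "data": {"motion": [[[-0.25,0.98,0.01],0,0],[[-0.25,0.98,0.01],0,0],[[-0.25,0.98,0.01],0,0],[[-0.25,0.98,0.01],0,0],[[-0.25,0.98,0.01],0,0],[[-0.25,0.98,0.01],0,0],[[-0.25,0.98,0.01],0,0],[[-0.25,0.98,0.01],0,0],[[-0.25,0.98,0.01],0,0],[[-0.25,0.98,0.01],0,0],[[-0.25,0.98,0.01],0,0],[[-0.25,0.98,0.01],0,0],[[-0.25,0.98,0.01],0,0],[[-0.25,0.98,0.01],0,0],[[-0.25,0.98,0.01],0,0],[[-0.25,0.98,0.01],0,0],[[-0.2,0.7,0],0,0],[[0,0,0],0,0]]}}

```text
time: 10.35
position: [484.2, -208.4, 162.7]
tool_rot: [-3.131, -0.234, 0.01]
force: [-0.2, 0.9, -0.7]
gripper_width: 29.6
```

```bash
python3 st.py 487 -141 165 9; python3 - <<'E'
from h import *
d=snap('wrist','w2')
for q in ['socket_mouth','tensioner_tab','tensioner_pivot']:
    print(q,[(np.round(x['centre'],1).tolist(),round(x['confidence'],2)) for x in nets.place_of(q,'wrist')])
print(proj(d,[[487,-141,36],[591,-272,48],[512,-266,87]]))
E
```

```text
t 10.35 pos [ 484.2 -208.4  162.7] yaw 8.56 tilt z [-0.007  0.001 -1.   ] F [-0.2  0.9 -0.7] w 29.6
shift units [ 0.638 -3.314 -0.115]
turn units -0.08799037088187447
socket_mouth [([486.2, -147.0, 37.5], 0.79)]
tensioner_tab []
tensioner_pivot []
[[292.67547602 125.64969989]
 [383.01069168 290.06243808]
 [301.10980408 293.59515187]]
```

View pics/w2.png

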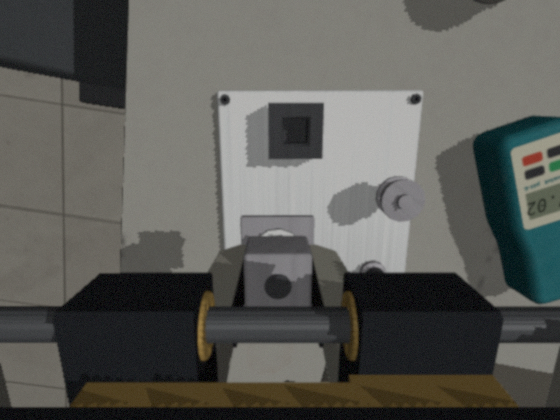

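```bash
python3 - <<'E'
import cv2
a=cv2.imread('pics/w2.png')
cv2.imwrite('pics/w2c.png',cv2.convertScaleAbs(cv2.resize(a[90:170,255:335],(640,640),interpolation=cv2.INTER_CUBIC)[:600],alpha=1.8,beta=10))
E
```

```text
(no output)
```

View pics/w2c.png

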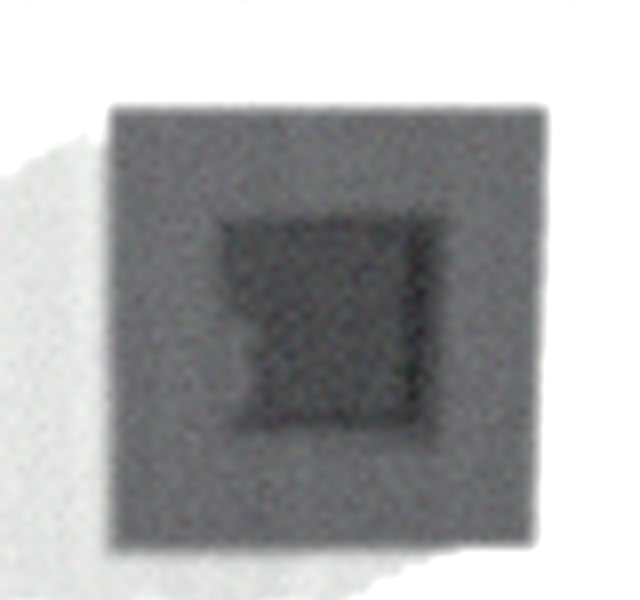

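```bash
python3 - <<'E'
from h import *
d=dict(np.load('pics/w2.npz'))
def quad(P,z):
    Q=np.array([back(d,p,z)[:2] for p in P]);print(Q.mean(0).round(1))
    for i in range(4):
        e=Q[(i+1)%4]-Q[i];print(round(np.hypot(*e),1),round((np.degrees(np.arctan2(e[1],e[0])))%90,1))
f=lambda p:(p[0]/8+255-.44,p[1]/8+90-.44)
quad([f(p) for p in [(110,107),(547,107),(536,546),(110,548)]],36)
quad([f(p) for p in [(220,213),(442,213),(435,435),(220,435)]],36)
a,b=back(d,(219,92),10),back(d,(423,91),10);e=b-a;print(a,b,np.degrees(np.arctan2(e[1],e[0])),np.hypot(*e[:2]))
print('head top hole expect',proj(d,[484.2,-208.4,162.7-14.4+45]))
E
```

```text
[ 489.8 -145. ]
44.8 8.5
44.8 9.0
45.5 8.8
45.0 8.1
[ 490.1 -144.3]
23.0 8.5
22.6 8.1
22.7 8.6
22.6 8.7
[ 418.76527074 -122.42165211   10.        ] [597.24271634 -94.87678655  10.        ] 8.773380052844285 180.59047097859263
head top hole expect [[275.3778281  288.01566718]]
```

Emit:
{"op": "play_rows", "data": {"motion": [[[0.18,-0.79,0.5],0,0],[[0.18,-0.79,0.9],0,0],[[0.18,-0.79,0.9],0,0],[[0.15,-0.7,0.8],0,0],[[0,0,0.4],0,0],[[0,0,0],0,0],[[0,0,0],0,0]]}}

```text
time: 11.42
position: [490.0, -132.5, 89.3]
tool_rot: [-3.127, -0.254, 0.009]
force: [-0.3, -0.0, -1.5]
gripper_width: 29.9
```

```bash
python3 st.py 489 -144 90 8.65; python3 - <<'E'
from h import *
for c in ['scene','side','wrist']:
    d=snap(c,c+'3')
    uv=proj(d,[489,-144,50])[0];x,y=int(uv[0])-40,int(uv[1])-30
    print(c,x,y)
    cv2.imwrite(f'pics/{c}3c.png',cv2.resize(cv2.imread(f'pics/{c}3.png')[y:y+60,x:x+80],(800,600),interpolation=cv2.INTER_CUBIC))
E
python3 st.py
```

```text
t 11.425 pos [ 490.  -132.5   89.3] yaw 9.3 tilt z [-0.006  0.004 -1.   ] F [-0.3 -0.  -1.5] w 29.9
shift units [-0.144  0.557 -0.038]
turn units 0.13006680711842478
scene 305 168
side 268 169
wrist 232 221
t 11.575 pos [ 490.1 -132.9   89.5] yaw 9.26 tilt z [-0.005  0.004 -1.   ] F [ 1.  -0.1 -0.9] w 29.9
```

View pics/scene3c.png

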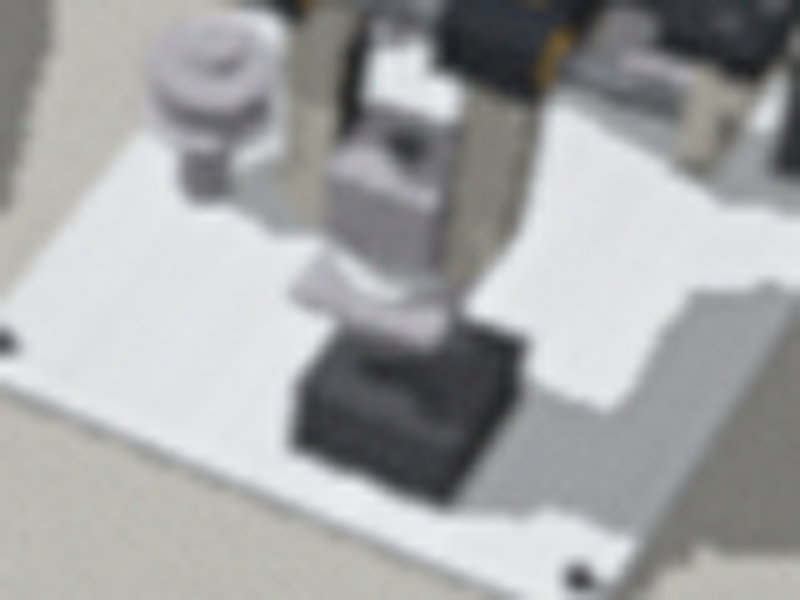

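View pics/side3c.png

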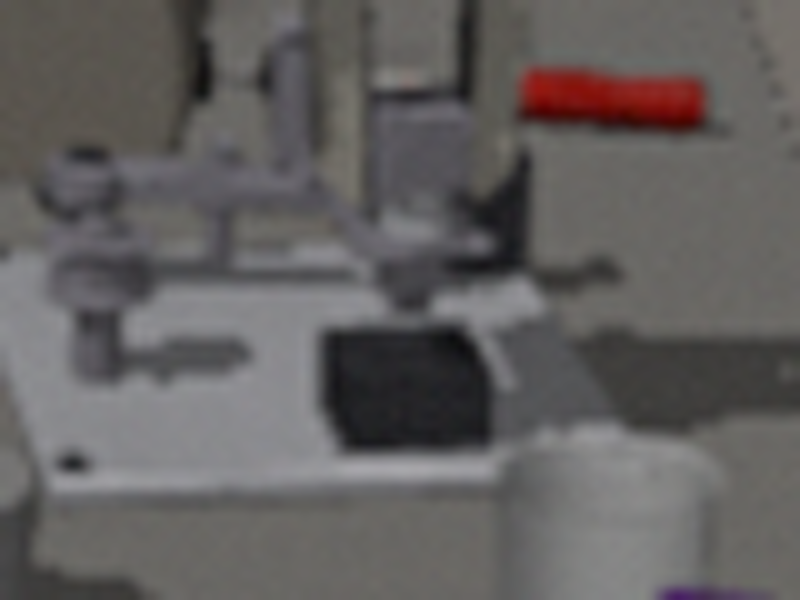

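View pics/wrist3.png

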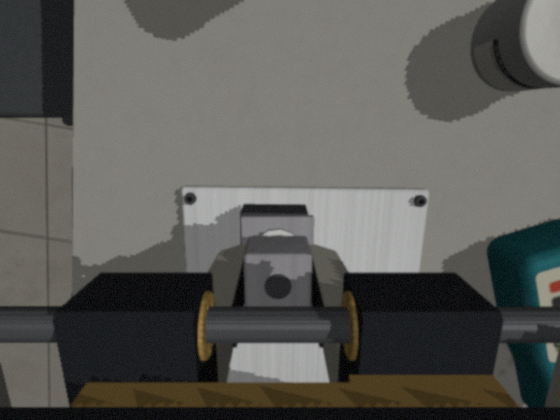

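```bash
python3 - <<'E'
from h import *
from scipy.optimize import minimize
y=np.radians(8.65);c,s=np.cos(y),np.sin(y)
def sil(d,x,yy):
    P=[]
    for z in(10,36):
        for a in(-23,23):
            for b in(-23,23): P.append([x+c*a-s*b,yy+s*a+c*b,z])
    h=cv2.convexHull(proj(d,P).astype(np.float32)*1)[:,0]
    m=np.zeros((420*4,560*4),np.uint8);cv2.fillConvexPoly(m,np.round(h*16*4+ (1.5*16)).astype(np.int32),255,shift=4)
    return cv2.resize(m,(560,420),interpolation=cv2.INTER_AREA)/255.
for n in('scene0','side0'):
    d=dict(np.load(f'pics/{n}.npz'));g=cv2.cvtColor(d['pixels'],cv2.COLOR_RGB2GRAY).astype(float)
    u,v=proj(d,[488,-143,23])[0].astype(int)
    w=slice(v-18,v+18),slice(u-22,u+22);
    def cost(p):
        m=sil(d,*p)[w];I=g[w];
        k=(m>.5);bg=np.median(I[~k]);
        return np.abs(I-(m*45+(1-m)*bg)).clip(0,60).mean()
    best=min(((cost((x,yy)),x,yy) for x in np.arange(480,497,1.) for yy in np.arange(-153,-135,1.)))
    r=minimize(cost,best[1:],method='Nelder-Mead');print(n,best,r.x.round(1),r.fun)
d=dict(np.load('pics/scene3.npz'));print('hole exp',proj(d,[490.1,-132.9,120.1]),'seen',(345.1,182.4))
d=dict(np.load('pics/side3.npz'));print('tip exp',proj(d,[490.1,-132.9,53.1]),'seen',(308.8,199.5), 'flange exp',proj(d,[490.1,-132.9,75.1]))
E
```

```text
scene0 (np.float64(23.114327094474152), np.float64(487.0), np.float64(-143.0)) [ 486.2 -142. ] 23.059083481877597
side0 (np.float64(18.109672707466824), np.float64(489.0), np.float64(-145.0)) [ 489.2 -144.7] 18.080196573578927
hole exp [[344.9548566  181.00875292]] seen (345.1, 182.4)
tip exp [[308.38021481 199.44110145]] seen (308.8, 199.5) flange exp [[308.63771368 192.56749673]]
```

```bash
python3 st.py 488.5 -143.8 80 8.65
```

```text
t 11.575 pos [ 490.1 -132.9   89.5] yaw 9.26 tilt z [-0.005  0.004 -1.   ] F [ 1.  -0.1 -0.9] w 29.9
shift units [-0.164  0.528  0.472]
turn units 0.1222742326140633
```

Emit:
{"op": "play_rows", "data": {"motion": [[[-0.16,0.53,0.2],0.12,0],[[0,0,0.15],0,0],[[0,0,0],0,0],[[0,0,0],0,0]]}}

```text
time: 12.08
position: [488.6, -146.0, 82.5]
tool_rot: [-3.13, -0.232, 0.006]
force: [-0.6, -0.2, -0.9]
gripper_width: 30.0
```

```bash
python3 st.py 488.5 -143.8 49.5 8.65;python3 - <<'E'
from h import *
for c in ['scene','side']:
    d=snap(c,c+'4')
    uv=proj(d,[489,-144,50])[0];x,y=int(uv[0])-40,int(uv[1])-30
    print(c,x,y)
    cv2.imwrite(f'pics/{c}4c.png',cv2.resize(cv2.imread(f'pics/{c}4.png')[y:y+60,x:x+80],(800,600),interpolation=cv2.INTER_CUBIC))
E
```

```text
t 12.075 pos [ 488.6 -146.    82.5] yaw 8.48 tilt z [-0.004  0.003 -1.   ] F [-0.6 -0.2 -0.9] w 30.0
shift units [ 0.017 -0.102  1.651]
turn units -0.03325890303855772
scene 305 168
side 268 169
```

View pics/scene4c.png

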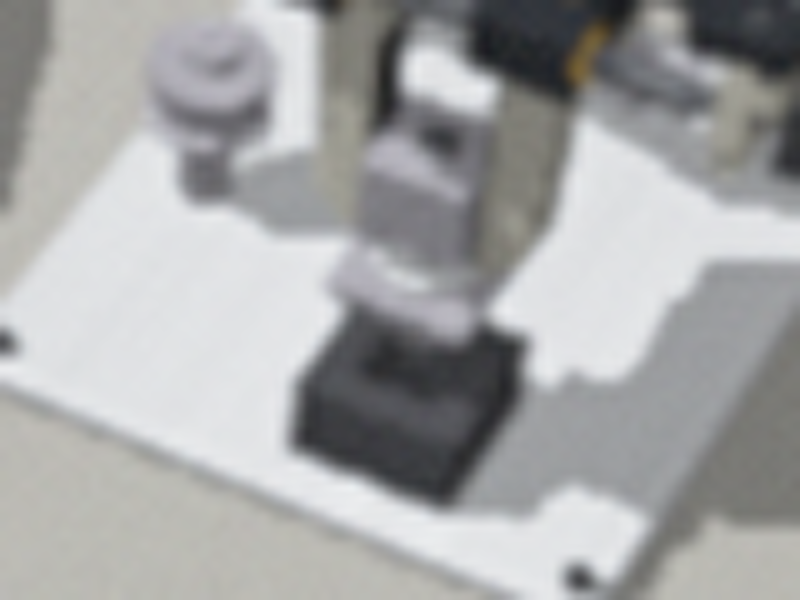

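View pics/side4c.png

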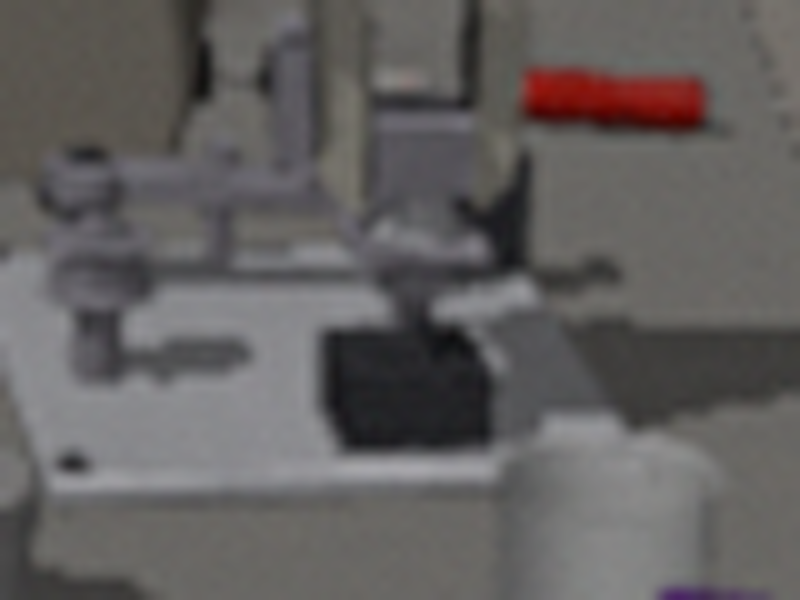

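Emit:
{"op": "play_rows", "data": {"motion": [[[0.02,-0.1,0.2],-0.03,0],[[0,0,0.25],0,0],[[0,0,0],0,0]]}}

```text
time: 12.55
position: [488.8, -143.2, 72.9]
tool_rot: [-3.129, -0.238, 0.006]
force: [-0.3, 0.5, -1.1]
gripper_width: 29.7
```

```bash
python3 st.py 488.5 -143.8 49.5 8.65
```

```text
t 12.55 pos [ 488.8 -143.2   72.9] yaw 8.71 tilt z [-0.004  0.003 -1.   ] F [-0.3  0.5 -1.1] w 29.7
shift units [-0.014  0.035  1.171]
turn units 0.01138357374038037
```

Emit:
{"op": "play_rows", "data": {"motion": [[[-0.01,0.03,0.2],0,0],[[0,0,0.2],0,0],[[0,0,0],0,0]]}}

```text
time: 12.92
position: [489.0, -144.3, 64.4]
tool_rot: [-3.13, -0.238, 0.005]
force: [0.4, -1.7, -1.3]
gripper_width: 29.6
```

```bash
python3 st.py 488.5 -143.8 49.5 8.65
```

```text
t 12.925 pos [ 489.  -144.3   64.4] yaw 8.69 tilt z [-0.003  0.003 -1.   ] F [ 0.4 -1.7 -1.3] w 29.6
shift units [-0.019 -0.026  0.745]
turn units 0.007787332935345148
```

Emit:
{"op": "play_rows", "data": {"motion": [[[0,0,0.2],0,0],[[0,0,0.15],0,0],[[0,0,0],0,0]]}}

```text
time: 13.3
position: [489.2, -144.7, 57.0]
tool_rot: [-3.13, -0.237, 0.004]
force: [1.1, -2.2, -1.8]
gripper_width: 29.9
```

```bash
python3 st.py 488.5 -143.8 49.5 8.65
```

```text
t 13.3 pos [ 489.2 -144.7   57. ] yaw 8.65 tilt z [-0.003  0.002 -1.   ] F [ 1.1 -2.2 -1.8] w 29.9
shift units [-0.028 -0.05   0.376]
turn units 0.000926448214750053
```

Emit:
{"op": "play_rows", "data": {"motion": [[[0,0,0.2],0,0],[[0,0,0.15],0,0],[[0,0,0.05],0,0],[[0,0,0],0,0]]}}

```text
time: 13.8
position: [489.0, -144.6, 50.3]
tool_rot: [-3.13, -0.237, 0.003]
force: [0.7, -0.8, -2.7]
gripper_width: 30.4
```

```bash
python3 st.py 488.5 -143.8 49.5 8.65
```

```text
t 13.8 pos [ 489.  -144.6   50.3] yaw 8.68 tilt z [-0.002  0.002 -1.   ] F [ 0.7 -0.8 -2.7] w 30.4
shift units [-0.018 -0.044  0.038]
turn units 0.005381754274174
```

Emit:
{"op": "play_rows", "data": {"motion": [[[0,0,0.12],0,0],[[0,0,0.12],0,0]]}}

```text
time: 14.05
position: [489.1, -144.8, 49.2]
tool_rot: [-3.132, -0.238, -0.0]
force: [-7.7, 1.3, 44.8]
gripper_width: 30.1
```

```bash
python3 st.py 488.5 -143.8 49.5 8.65
```

```text
t 14.05 pos [ 489.1 -144.8   49.2] yaw 8.68 tilt z [ 0.     0.001 -1.   ] F [-7.7  1.3 44.8] w 30.1
shift units [-0.024 -0.053 -0.017]
turn units 0.005326091580582215
```

Firm bottoming (45 N up) at the expected height. Relieve and open.

Emit:
{"op": "play_rows", "data": {"motion": [[[0,0,-0.02],0,0],[[0,0,0],0,0.6],[[0,0,0],0,1],[[0,0,0],0,1],[[0,0,0],0,1],[[0,0,0],0,1]]}}

```text
time: 14.8
position: [488.9, -144.0, 49.0]
tool_rot: [-3.131, -0.239, 0.001]
force: [-0.2, -0.1, 0.3]
gripper_width: 75.3
```

```bash
python3 st.py 488.5 -143.8 120 8.65;python3 - <<'E'
from h import *
d=snap('scene','scene5')
uv=proj(d,[489,-144,50])[0];x,y=int(uv[0])-40,int(uv[1])-30
cv2.imwrite('pics/scene5c.png',cv2.resize(cv2.imread('pics/scene5.png')[y:y+60,x:x+80],(800,600),interpolation=cv2.INTER_CUBIC))
E
```

```text
t 14.8 pos [ 488.9 -144.    49. ] yaw 8.72 tilt z [-0.001  0.002 -1.   ] F [-0.2 -0.1  0.3] w 75.3
shift units [-0.019 -0.019 -3.551]
turn units 0.014817038456885711
```

View pics/scene5c.png

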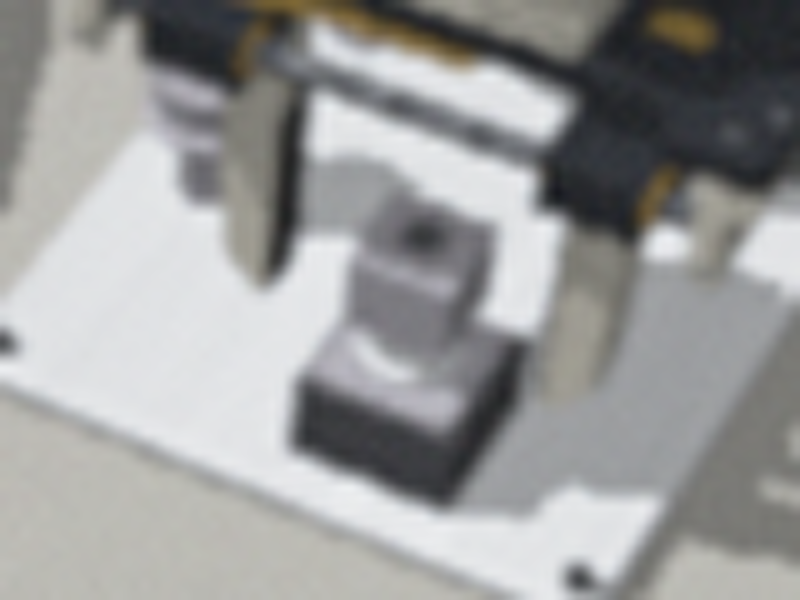

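Emit:
{"op": "play_rows", "data": {"motion": [[[0,0,-0.8],0,1],[[0,0,-1],0,1],[[0,0,-1],0,1],[[0,0,-1],0,1],[[0,0,-0.8],-0.75,0],[[0,0,-0.2],-0.75,0],[[0,0,0],-0.75,0],[[0,0,0],0,0]], "grip_force": 20}}

```text
time: 15.85
position: [488.4, -144.1, 148.0]
tool_rot: [-3.091, -0.553, 0.002]
force: [-0.4, 0.4, -0.4]
gripper_width: 57.8
```

```bash
python3 st.py 514 -236 140 20;python3 - <<'E'
from h import *
d=snap('scene','scene6')
uv=proj(d,[500,-190,50])[0];x,y=int(uv[0])-60,int(uv[1])-45
cv2.imwrite('pics/scene6c.png',cv2.resize(cv2.imread('pics/scene6.png')[y:y+90,x:x+120],(800,600),interpolation=cv2.INTER_CUBIC))
for q in ['idler_block']: print([(np.round(v['centre'],1).tolist(),round(v['confidence'],2)) for v in nets.place_of(q,'scene')])
E
```

```text
t 15.85 pos [ 488.4 -144.1  148. ] yaw 20.27 tilt z [-0.002  0.002 -1.   ] F [-0.4  0.4 -0.4] w 57.8
shift units [-0.388  4.754  0.391]
turn units 0.054648723159283465
[([423.8, 240.1, 22.3], 0.97), ([426.0, 132.9, 21.4], 0.94), ([494.2, -144.2, 35.9], 0.84)]
```

View pics/scene6c.png

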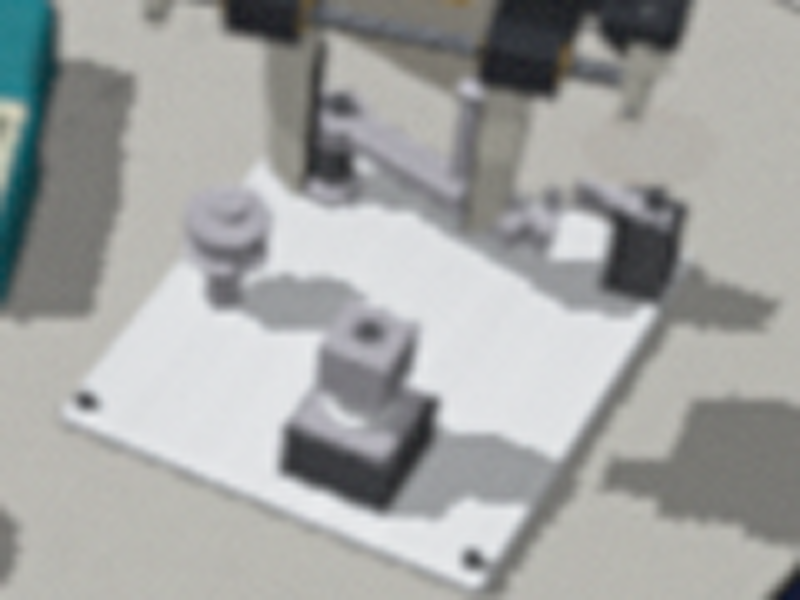

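Emit:
{"op": "play_rows", "data": {"motion": [[[-0.08,0.95,0],0,0],[[-0.08,0.95,0],0,0],[[-0.08,0.95,0],0,0],[[-0.08,0.95,0],0,0],[[0,0.4,0],0,0],[[0,0,0],0,0],[[0,0,0],0,0]]}}

```text
time: 16.82
position: [512.6, -232.5, 146.9]
tool_rot: [-3.092, -0.544, 0.004]
force: [-0.2, 0.2, -0.5]
gripper_width: 0.6
```

```bash
python3 st.py 514 -236 72 20;python3 - <<'E'
from h import *
d=snap('scene','scene7')
uv=proj(d,[514,-250,90])[0];x,y=int(uv[0])-40,int(uv[1])-30
cv2.imwrite('pics/scene7c.png',cv2.resize(cv2.imread('pics/scene7.png')[y:y+60,x:x+80],(800,600),interpolation=cv2.INTER_CUBIC))
snap('wrist','w7')
E
```

```text
t 16.825 pos [ 512.6 -232.5  146.9] yaw 19.97 tilt z [-0.003  0.002 -1.   ] F [-0.2  0.2 -0.5] w 0.6
shift units [0.014 0.195 3.745]
turn units -0.006568946562208566
```

View pics/scene7c.png

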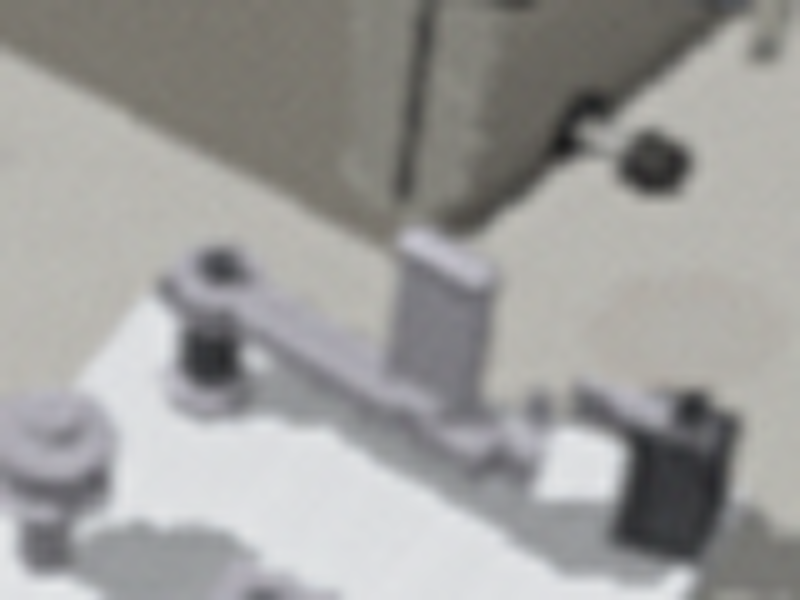

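View pics/w7.png

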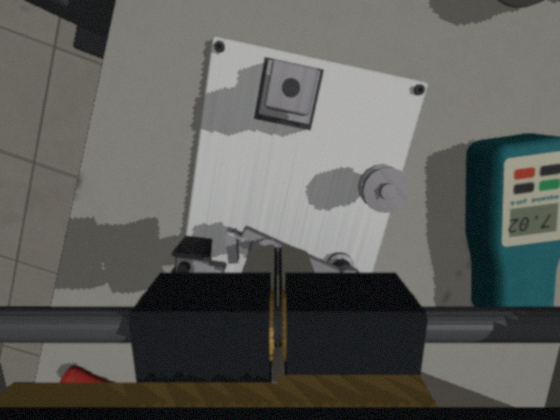

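```bash
python3 - <<'E'
from h import *
d=dict(np.load('pics/scene0.npz'))
for p in [(365,151),(283,103),(470,75)]: print(p,back(d,p,0).round())
for p in [(283,85),(360,127)]: print(p,back(d,p,60).round())
E
```

```text
(365, 151) [ 585. -392.    0.]
(283, 103) [ 938. -433.   -0.]
(470, 75) [ 526. -985.    0.]
(283, 85) [ 947. -445.   60.]
(360, 127) [ 622. -411.   60.]
```

Emit:
{"op": "play_rows", "data": {"motion": [[[0.02,0.1,0.8],0,0],[[0,0,0.9],0,0],[[0,0,0.9],0,0],[[0,0,0.8],0,0],[[0,0,0],0,0],[[0,0,0],0,0]]}}

```text
time: 17.68
position: [513.5, -231.9, 73.9]
tool_rot: [-3.09, -0.55, 0.005]
force: [-0.3, -0.4, -0.2]
gripper_width: -0.0
```

```bash
python3 st.py 515 -270 72 20
```

```text
t 17.675 pos [ 513.5 -231.9   73.9] yaw 20.19 tilt z [-0.004  0.002 -1.   ] F [-0.3 -0.4 -0.2] w -0.0
shift units [-0.585  1.816  0.092]
turn units 0.03782608767114084
```

Emit:
{"op": "play_rows", "data": {"motion": [[[-0.16,0.47,0],0,0],[[-0.16,0.47,0],0,0],[[-0.08,0.24,0],0,0],[[0,0,0],0,0]]}}

```text
time: 18.18
position: [513.0, -256.9, 74.6]
tool_rot: [-3.087, -0.55, 0.007]
force: [-0.2, 4.1, -2.4]
gripper_width: 0.4
```

```bash
python3 st.py 516 -291 72 20
```

```text
t 18.175 pos [ 513.  -256.9   74.6] yaw 20.2 tilt z [-0.005  0.005 -1.   ] F [-0.2  4.1 -2.4] w 0.4
shift units [-0.448  1.654  0.121]
turn units 0.04002968080484948
```

Emit:
{"op": "play_rows", "data": {"motion": [[[-0.12,0.45,0.03],0,0],[[-0.12,0.45,0.03],0,0],[[-0.08,0.35,0],0,0],[[0,0,0],0,0]]}}

```text
time: 18.68
position: [515.2, -276.9, 73.6]
tool_rot: [-3.078, -0.555, 0.008]
force: [-1.7, 6.2, -0.5]
gripper_width: 0.4
```

```bash
python3 st.py 517 -291 72 20; python3 - <<'E'
from h import *
d=snap('scene','scene8')
uv=proj(d,[514,-260,80])[0];x,y=int(uv[0])-40,int(uv[1])-30
cv2.imwrite('pics/scene8c.png',cv2.resize(cv2.imread('pics/scene8.png')[y:y+60,x:x+80],(800,600),interpolation=cv2.INTER_CUBIC))
E
```

```text
t 18.675 pos [ 515.2 -276.9   73.6] yaw 20.44 tilt z [-0.008  0.013 -1.   ] F [-1.7  6.2 -0.5] w 0.4
shift units [-0.161  0.693  0.073]
turn units 0.08731125744719179
```

View pics/scene8c.png

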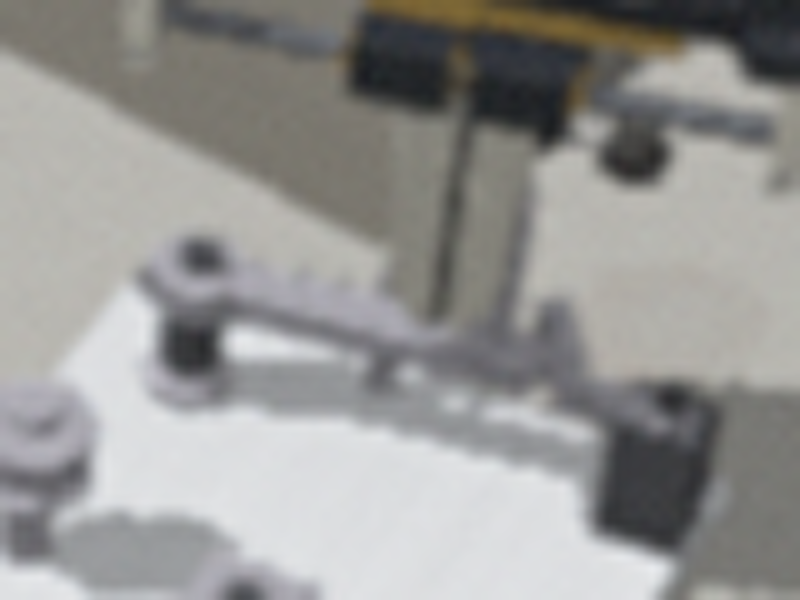

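Emit:
{"op": "play_rows", "data": {"motion": [[[-0.08,0.4,0.03],0,0],[[-0.06,0.4,0.03],0,0],[[0,0,0],0,0]]}}

```text
time: 19.1
position: [517.0, -285.0, 73.1]
tool_rot: [-3.067, -0.563, 0.013]
force: [-4.0, 10.2, 4.2]
gripper_width: 0.5
```

```bash
python3 st.py 517 -293 72 20; python3 - <<'E'
from h import *
d=snap('scene','scene9')
uv=proj(d,[514,-260,80])[0];x,y=int(uv[0])-40,int(uv[1])-30
cv2.imwrite('pics/scene9c.png',cv2.resize(cv2.imread('pics/scene9.png')[y:y+60,x:x+80],(800,600),interpolation=cv2.INTER_CUBIC))
E
```

```text
t 19.1 pos [ 517.  -285.    73.1] yaw 20.82 tilt z [-0.012  0.022 -1.   ] F [-4.  10.2  4.2] w 0.5
shift units [-0.142  0.377  0.048]
turn units 0.16312135023094926
```

View pics/scene9c.png

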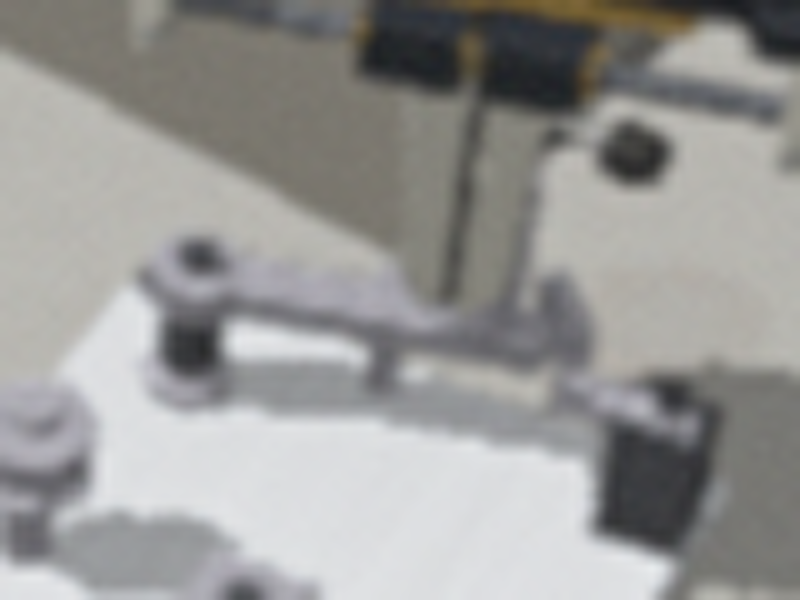

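Emit:
{"op": "play_rows", "data": {"motion": [[[-0.06,0.35,0.03],0,0],[[-0.05,0.3,0.02],0,0],[[0,0,0],0,0]]}}

```text
time: 19.52
position: [516.3, -284.0, 73.2]
tool_rot: [-3.046, -0.577, 0.023]
force: [-2.8, 9.3, 2.2]
gripper_width: 0.3
```

```bash
python3 st.py 517 -293 72 20
```

```text
t 19.525 pos [ 516.3 -284.    73.2] yaw 21.46 tilt z [-0.022  0.037 -0.999] F [-2.8  9.3  2.2] w 0.3
shift units [-0.133  0.433  0.04 ]
turn units 0.29149886511474393
```

Emit:
{"op": "play_rows", "data": {"motion": [[[-0.12,0.5,0.03],0,0]]}}

```text
time: 19.65
position: [517.0, -287.5, 72.6]
tool_rot: [-3.037, -0.583, 0.026]
force: [-6.1, 37.6, 23.2]
gripper_width: 0.4
```

```bash
python3 st.py 517 -293 72 20; python3 - <<'E'
from h import *
for c in ['scene','side']:
    d=snap(c,c+'10')
    uv=proj(d,[520,-270,70])[0];x,y=int(uv[0])-40,int(uv[1])-30
    cv2.imwrite(f'pics/{c}10c.png',cv2.resize(cv2.imread(f'pics/{c}10.png')[y:y+60,x:x+80],(800,600),interpolation=cv2.INTER_CUBIC)); print(x,y)
    print([(np.round(v['centre'],1).tolist(),round(v['confidence'],2)) for v in nets.place_of('tensioner_tab',c)])
E
python3 st.py
```

```text
t 19.65 pos [ 517.  -287.5   72.6] yaw 21.75 tilt z [-0.026  0.045 -0.999] F [-6.1 37.6 23.2] w 0.4
shift units [-0.1    0.259  0.02 ]
turn units 0.34983753005334395
323 132
[([516.1, -300.9, 84.0], 0.84), ([536.7, 166.5, 4.3], 0.16)]
257 150
[([519.7, -305.0, 82.3], 0.76), ([449.9, 44.7, 1.3], 0.22)]
t 19.85 pos [ 516.9 -286.9   72.8] yaw 21.78 tilt z [-0.026  0.045 -0.999] F [-5.7 25.8 15.7] w 0.0
```

View pics/scene10c.png

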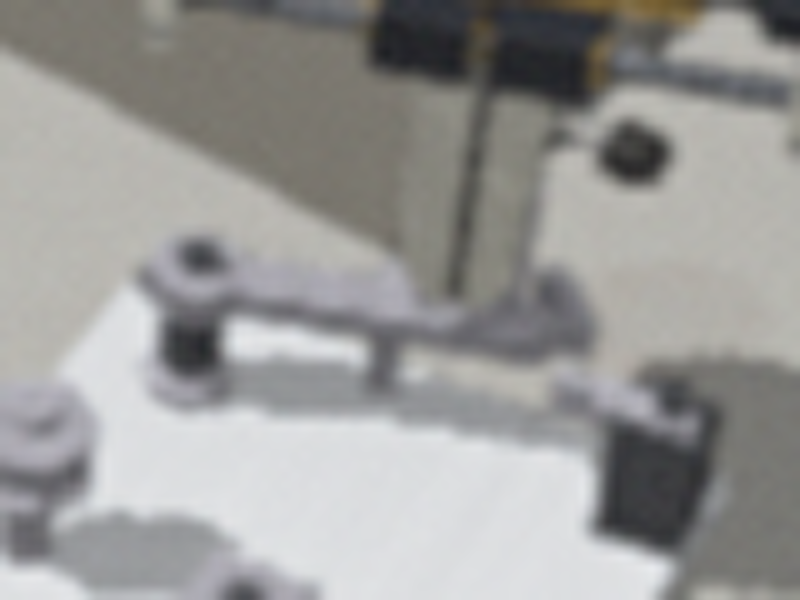

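View pics/side10c.png

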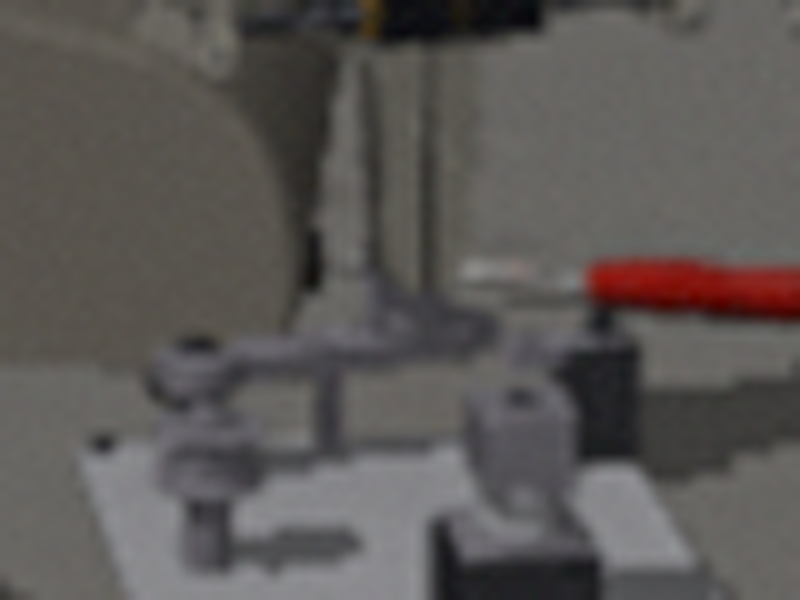

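Emit:
{"op": "play_rows", "data": {"motion": [[[-0.04,0.15,0],0,0]]}}

```text
time: 19.98
position: [516.7, -285.8, 73.2]
tool_rot: [-3.031, -0.589, 0.029]
force: [-3.1, 10.0, 3.4]
gripper_width: 0.3
```

```bash
python3 st.py; python3 - <<'E'
from h import *
for i in range(4): eyes.get_image('scene')
d=snap('scene','scene11'); cv2.imwrite('pics/s11c.png',cv2.resize(d['pixels'][130:230,290:420,::-1],(780,600),interpolation=cv2.INTER_CUBIC))
for q in ['tensioner_tab','idler_block','beaker','tin','tape','bottle']: print(q,[(np.round(v['centre'],1).tolist(),round(v['confidence'],2)) for v in nets.place_of(q,'scene')])
E
python3 st.py
```

```text
t 19.975 pos [ 516.7 -285.8   73.2] yaw 22.01 tilt z [-0.028  0.049 -0.998] F [-3.1 10.   3.4] w 0.3
tensioner_tab [([521.4, -297.1, 87.7], 0.62)]
idler_block [([422.5, 138.4, 22.0], 0.76), ([491.0, -144.5, 35.7], 0.52)]
beaker [([441.7, 46.1, 1.3], 0.58)]
tin [([629.8, 17.6, -6.2], 0.81)]
tape [([445.3, 331.7, 5.2], 0.79), ([520.2, -301.1, 86.8], 0.51)]
bottle [([688.1, 233.5, 0.7], 0.76)]
t 20.525 pos [ 516.8 -286.2   73.1] yaw 21.96 tilt z [-0.028  0.049 -0.998] F [-2.7 15.   8.4] w 0.7
```

View pics/s11c.png

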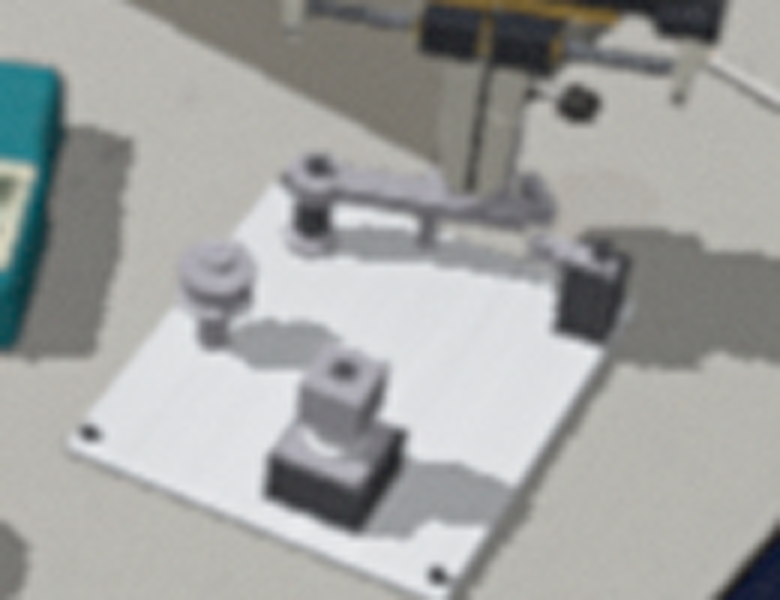

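```bash
python3 -c "
from plant import workorder
print(workorder.hand_in())"
```

```text
the job is handed in; nothing more can be done
None
```

I plugged the idler block into the socket and let go of it, then pushed the tensioner tab back to its end stop. I handed the job in at about 20.5 s with the closed fingers still pressing the tab. No verdict was reported.

- **Idler block:** It bottomed out with about 45 N upward, and the fingers then opened clear of it. The last scene picture shows its flange on the boss. The network put it at (491.0, -144.5, 35.7), about 2 mm from my socket estimate of (489, -144.5, 36). An earlier network reading was about 5 mm off in x, but the picture showed the block seated, so I took that as network error.
- **Tensioner:** A firmer push gave a sharp force rise to about 38 N with almost no travel, so the arm is at its stop. I then eased off to a steady 15 N. From the tab position I estimate the arm at about 0.45 to 0.5 rad. The networks' tab positions differed by up to 8 mm between cameras and pictures.
- **Pawl:** In the picture it looks dropped and forward. I had no direct reading of the pawl or the joint angle.
- **Bystanders:** The network put the bottle, beaker, tin and tape within a few mm of where they started, and I did not go near the purple look-alikes.
- **Tool tilt:** The tool had tilted about 3° under the push by the end. It was steady there.

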